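# Rack the printing blocks by thickness

### The job

Put the two lino printing blocks that stand on the bench away in the wooden slotted rack, each in the slot that fits its thickness: the thick block in the wide slot and the thin block in the narrower of the two big slots (the 12 mm slot in the middle is for sheets and stays empty). Each block must stand upright on the slot's floor, about centred along the slot, and be let go.

Things in the scene. Friction and masses are not known exactly. Their poses are not given: they have to be found in the camera images.
- thick_block_center (a point): centre (half-way up, 50 mm above its underside) of the thick printing block: plywood with a grey carved lino face (leaf), 90 mm long (its x), 40 mm thick (its y), 100 mm high (its z), 0.24 kg nominal, standing loose on its 90 x 40 mm edge on the bench. Grip it from above across the 40 mm.
- thin_block_center (a point): centre (half-way up, 50 mm above its underside) of the thin printing block: same make, grey lino face with bars, 90 mm long (its x), 20 mm thick (its y), 100 mm high (its z), 0.13 kg nominal, standing loose on its 90 x 20 mm edge on the bench. Grip it from above across the 20 mm.
- wide_slot (a point): centre of the floor of the wide slot, left end (from the robot) of a fixed wooden rack (122 x 190 mm base, three parallel slots). 52 mm wide (point y), 110 mm long (point x, ends open); floor 10 mm above the bench, walls 30 mm above the floor, top 5 mm of their edges chamfered. A racked block stands 70 mm clear above the walls; its faces may point either way.
- narrow_slot (a point): centre of the floor of the narrower big slot, 32 mm wide (point y), right end of the rack, parallel to the wide slot and 110 mm to its right (centre to centre); same length, floor height, wall height and chamfers. Half-way between the two lies a 12 mm slot for sheets that takes no block.
There are look-alikes about, which are no part of the job. What is shaped like the part that bears thick_block_center but red is not meant.

How it is judged (in metres and radians):
At the end, for the whole second after the job is handed in: Both blocks stand released in the rack, thick in the wide slot, thin in the narrow one: each within 25 mm of the slot's centre lengthwise and 15 mm across, underside within 6 mm of the slot floor, upright within 10 degrees, parallel to the slot within 14 degrees (x of thick_block_center in the frame of wide_slot between -0.025 and 0.025 m and y of thick_block_center in the frame of wide_slot between -0.015 and 0.015 m and z of thick_block_center in the frame of wide_slot between 0.044 and 0.056 m and angle between each of thick_block_center, thin_block_center's own z axis and vertical below 0.18 rad and angle between the x axis of thick_block_center and the x axis of wide_slot, either way round below 0.25 rad and x of thin_block_center in the frame of narrow_slot between -0.025 and 0.025 m and y of thin_block_center in the frame of narrow_slot between -0.015 and 0.015 m and z of thin_block_center in the frame of narrow_slot between 0.044 and 0.056 m and angle between the x axis of thin_block_center and the x axis of narrow_slot, either way round below 0.25 rad); the robot touches nothing.
It also fails if it takes over 72 s, if anything falls off the work surface, if the arm or the gripper's body presses on something with over 40 N, if the wrist force passes 120 N, or if a joint passes its speed limit or range.

### The arm

A 6-joint arm with a two-finger parallel gripper is mounted at the origin on a cart in front of the work surface, level with it; the furniture and walls round the work are solid. World frame = base frame: x ahead of the robot, y to its left, z up, the work surface at z = 0. Lengths are in m, angles in degrees, forces in N, time in s.
With the tool pointing down it reaches from about 0.25 to 0.8 m from the base axis. Payload 3.9 kg.
Tool frame: the origin (TCP) lies between the finger pads; the fingertips stand 17 mm ahead of it and the grasp point (between the pads) lies 2 mm behind it (finger_overhang is the distance from the TCP to the fingertips, in m); z points along the fingers, y is the line along which they close (so a half turn about z gives the same grasp; the last joint's range is limited). The gripper opens to 85 mm and grips with 20 to 120 N. Pads are 22 mm wide; open, the fingers measure 114 mm over their backs; the gripper's body (76 mm by 85 mm) begins 54 mm behind the grasp point. The pads swing forward as they close: fully open they stand 13 mm farther back than shut.
Start: joints at [-66.578, 14.897, -7.913, 67.191, 0, 90], TCP at [0.209, -0.482, 0.248] pointing down, gripper open.
Joint ranges: [-159.42, 159.42], [-47.68, 98.78], [-73.54, 78.23], [-108.79, 121.32], [-90, 84.71], [-180, 180]. Speed limits (degrees/s): [147.25, 147.25, 180, 180, 180, 180].

### API

Orientations are given as [roll, pitch, yaw] about the fixed x, y, z axes, in that order (R = Rz(yaw) Ry(pitch) Rx(roll)).
In Python, from station import * gives the robot as it stands.
- The arm moves only by the tool apply_moves, never from a script. Its argument "rows" is a list of rows, each a list of 3 entries, a list of its own where there are three numbers: the gripper command: -1 is fully open, 1 is shut, values between are in proportion, then the shift along the tool's x, y, z in cm, then the turn about the tool's z in degrees. In form: [[claw, [dx, dy, dz], spin], ...]. A call has 1 to 5 rows; each row shifts and turns the commanded pose from where the row before left it, along the tool's axes as they then stand; what a row does not reach is not made up. A row lasts 1/12 s, in which the tool goes at most 41.7 mm and 7.16 degrees, less where a joint would pass 70% of its speed; a pose out of reach is approached as far as the arm can. A call is refused whole if a number of a shift passes 4.17 or a number of a turn 7.16, either way. A call with a gripper value outside its range is refused whole. The fingers move at their own pace and stop on an object; "newtons" is the grip in N (left out, the last holds). Time passes only in rows, so rows that do not move let the fingers close. It gives the time, the measured TCP pose, the force, the opening and the grip force at its end, in the units of the state.
- sense(): the state, without advancing time (a new reading comes with each control period).
- camera(name): name is "scene" or "side" or "wrist"; returns a dict with "image" (480x640x3 uint8, red, green, blue), "K" (3x3 intrinsics, pixels), "dist_coeffs" ([k1, k2, p1, p2, k3] as OpenCV has them; the pictures are not rectified), "T" (4x4, takes a point from camera to world coordinates). Camera axes: x right, y down, z forward; pixel columns grow to the right and rows downward; lengths in m; the calibration is good to about 2 mm. A picture is of the moment at which its call begins. There is no depth.
- job_done(): hands the job in; it is judged then, once.
The state is a dict: "time_s": time; "q": joint angles; "joint_vel": joint speeds; "effort": joint torques, N m; "ee_pos": TCP position; "tcp_rot": TCP orientation; "contact_force": force on the tool from outside, world axes, zero at the start; "wrist_torque": the same for the moment, N m; "opening": opening from 0.0 (shut) to 1.0 (fully open); "gripper_force": force on a finger pad.
Only numpy, scipy, OpenCV 4.12 (cv2) and the standard library are available. Lean on these libraries where they do the work, as an engineer would, in place of code of your own. Each camera call takes 0.05 s, during which the arm holds its last target. There are 200 camera calls.

## Working session

There is one attempt and no reset: what is moved stays moved. The work goes in short steps, Python scripts to look and compute and a tool call to move; the robot and the scene stay as the last step left them, time stands still between calls to the robot, and variables do not carry over. Pictures are saved under pics/ and viewed, at most 12 in all, crops included, and the job is handed in when it is done.

Besides the shell and the picture viewer there is one more tool, called after "Emit:" in YAML: its name, and indented under it one key for each argument. apply_moves: Moves the arm, as the interface text tells. Its arguments: {"type":"object","properties":{"rows":{"type":"array","items":{"type":"array"}},"newtons":{"type":"number"}},"required":["rows"]}

```bash
mkdir -p pics
python3 - <<'E'
from station import *
import cv2
s=sense();print(s)
for n in("scene","side"):
    c=camera(n);cv2.imwrite(f"pics/{n}0.png",c["image"][:,:,::-1]);print(n,c["K"].tolist(),c["dist_coeffs"],c["T"].round(3).tolist() if hasattr(c["T"],'round') else c["T"])
E
```

```text
{'time_s': 0.0, 'q': array([-6.65768662e+01,  1.49355689e+01, -7.98679665e+00,  6.71899265e+01,
       -2.65670882e-04,  8.99974271e+01]), 'joint_vel': array([-0.04171715,  0.04681233, -0.05167586, -0.01588018, -0.00514398,
        0.07608152]), 'effort': array([ 3.45059352e-04, -4.05680394e+01,  2.53922760e+01,  1.86339050e-02,
        1.15610742e-04, -4.83157748e-06]), 'ee_pos': array([ 0.20843548, -0.48113645,  0.24745952]), 'tcp_rot': array([-1.79887708e+02,  2.60627887e-04,  2.34257072e+01]), 'contact_force': array([-0.0105868 ,  0.5266772 , -0.49836715]), 'wrist_torque': array([-0.00659458,  0.0021075 , -0.01741714]), 'gripper_force': 0.0, 'opening': 0.9990883756532297}
scene [[544.9568949598889, 0.0, 319.40903474544035], [0.0, 544.9568949598889, 244.57587971411124], [0.0, 0.0, 1.0]] [-0.09306125  0.          0.          0.          0.        ] [[-0.884, -0.263, 0.386, 0.093], [-0.466, 0.473, -0.748, 0.65], [0.014, -0.841, -0.541, 0.641], [0.0, 0.0, 0.0, 1.0]]
side [[612.3861231672232, 0.0, 315.38633838232494], [0.0, 612.3861231672232, 245.43716643718926], [0.0, 0.0, 1.0]] [-0.17664566  0.          0.          0.          0.        ] [[-0.919, -0.176, 0.353, 0.126], [-0.394, 0.399, -0.828, 0.759], [0.005, -0.9, -0.436, 0.52], [0.0, 0.0, 0.0, 1.0]]
```

View pics/scene0.png

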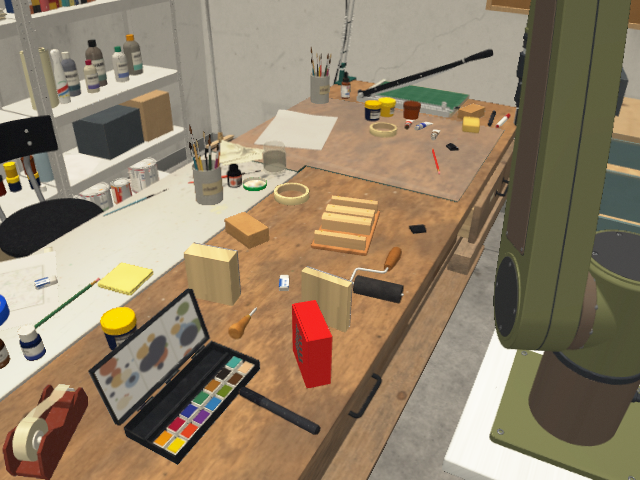

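View pics/side0.png

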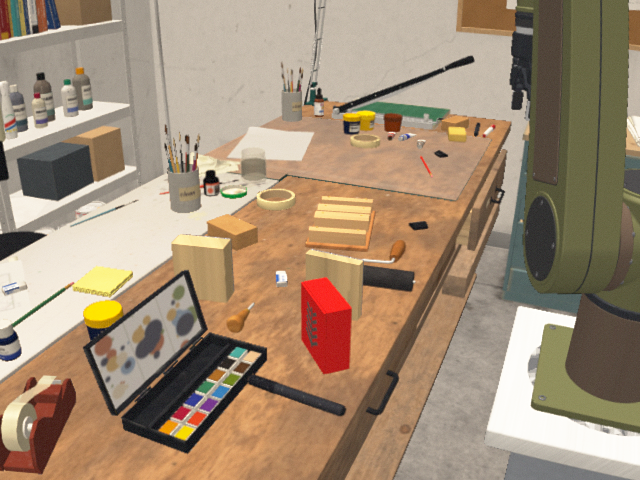

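The scene and side views show four candidates. The thick plywood block is at scene (212,275) and the thin one at (328,298), both pale plywood and standing. The red box at (312,343) is the excluded look-alike. The small brown block at (247,229) is too low. The rack is at (345,225), with its wide slot on the side nearer the camera (+y). Next I confirm this in enlarged crops.

Run:
```python
import cv2
for n,(x,y) in {"scene":(175,185),"side":(165,185)}.items():
    im=cv2.imread(f"pics/{n}0.png")[y:y+190,x:x+250]
    cv2.imwrite(f"pics/{n}c.png",cv2.resize(im,None,fx=3,fy=3,interpolation=cv2.INTER_CUBIC))
```

```text
(no output)
```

View pics/scenec.png

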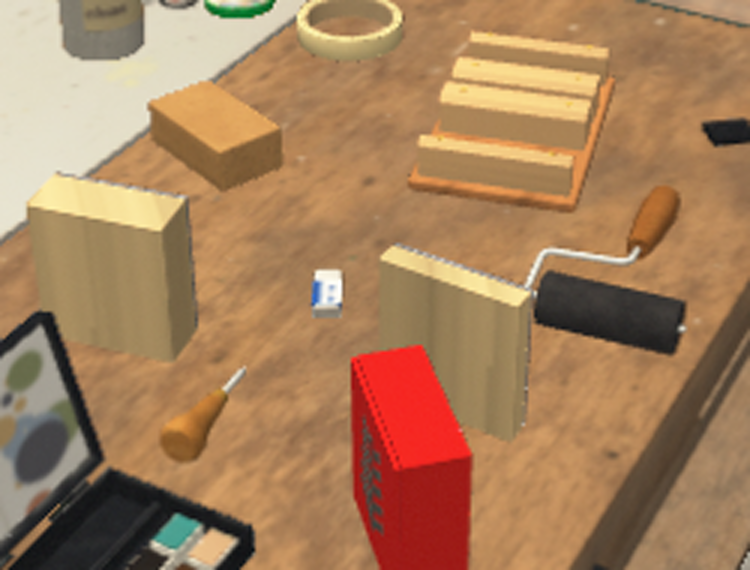

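View pics/sidec.png

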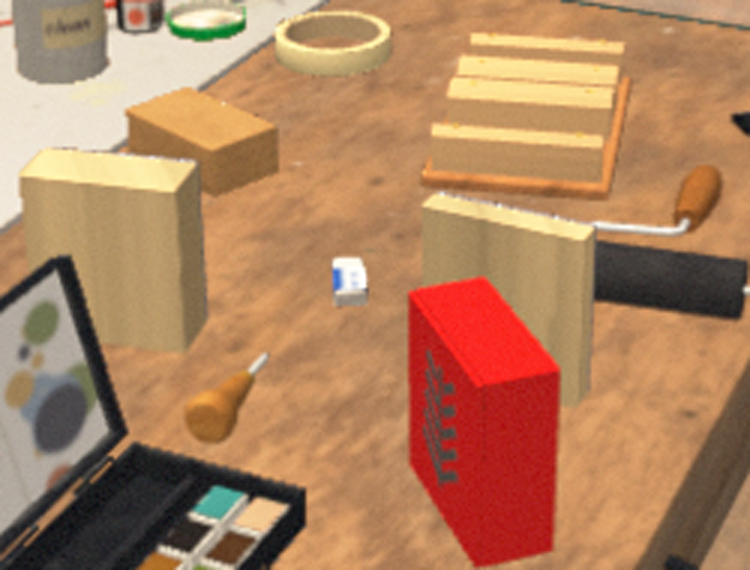

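Both crops agree. The pale thick block has its top at scene crop (28–189,174–231) and the pale thin block at (380–531,244–305), each with a grey lino face on its far side. The red box is not meant, and the brown block is low. The rack has four walls, with the wide gap nearest the camera. I'll fit the poses from the corners.

```bash
cat > h.py <<'E'
from station import *
import numpy as np,cv2
from scipy.optimize import least_squares
def proj(c,P):
    Ti=np.linalg.inv(np.array(c["T"]));r,_=cv2.Rodrigues(Ti[:3,:3])
    return cv2.projectPoints(np.array(P,float),r,Ti[:3,3],np.array(c["K"]),np.array(c["dist_coeffs"]))[0][:,0]
def fit(obs,x0):  # obs: list (cam, model pts, pixels); params x,y,yaw deg
    def W(p,M):
        a=np.radians(p[2]);M=np.array(M,float)
        return np.c_[p[0]+M[:,0]*np.cos(a)-M[:,1]*np.sin(a),p[1]+M[:,0]*np.sin(a)+M[:,1]*np.cos(a),M[:,2]]
    f=lambda p:np.concatenate([(proj(c,W(p,M))-px).ravel() for c,M,px in obs])
    s=least_squares(f,x0,x_scale=[.1,.1,10],loss="soft_l1")
    return s.x,f(s.x).reshape(-1,2)
E
python3 - <<'E'
from h import *
S,D=camera("scene"),camera("side")
def blk(t):return [[.045,t,.1],[-.045,t,.1],[-.045,-t,.1],[.045,-t,.1],[-.045,t,0],[-.045,-t,0]]
o={"scene":(175,185),"side":(165,185)}
px=lambda n,l:np.array(l)/3.+o[n]
def run(nm,M,a,b,Mb=None):
    p,r=fit([(S,M,px("scene",a)),(D,Mb or M,px("side",b))],[.5,0,0]);print(nm,p.round(4),r.round(1).tolist())
run("thick",blk(.02),[(28,206),(162,231),(189,197),(55,174),(175,360),(196,322)],[(22,183),(178,192),(199,160),(44,150),(185,350),(206,318)])
run("thin",blk(.01),[(380,259),(517,305),(531,290),(396,244),(513,438),(526,422)],[(423,206),(582,240),(595,224),(437,193),(575,405),(589,390)])
run("rack(wide slot)",[[.061,.045,0],[-.061,.045,0],[-.061,-.145,.01],[-.055,.039,.01]],[(411,187),(575,210),(613,77),(572,193)],[(423,186),(608,195),(630,77),(603,180)])
E
```

```text
thick [ 0.6396  0.019  13.4966] [[-2.2, 0.5], [-0.1, -0.2], [-0.6, -0.9], [-1.5, -0.4], [-0.2, 1.4], [0.6, 1.2], [-1.6, -2.2], [0.3, -0.8], [0.6, -0.8], [0.1, -1.6], [1.7, 1.5], [1.6, 0.1]]
thin [ 0.4239 -0.0168 -1.0688] [[-1.9, -0.2], [-0.3, 0.4], [0.4, -0.9], [-1.3, -1.0], [-1.4, 1.9], [-0.6, 0.6], [-0.7, -0.7], [1.3, -0.6], [1.6, -0.8], [0.0, -1.5], [1.1, 1.4], [1.0, 0.1]]
rack(wide slot) [ 0.5133 -0.2756 14.6377] [[-1.2, 0.3], [0.1, 0.4], [0.1, -1.6], [-1.0, 0.2], [0.0, -0.4], [1.2, 1.0], [0.2, -1.8], [0.2, -0.3]]
```

Emit:
apply_moves:
  rows:
    - [-1,[0,0,0],5]
    - [-1,[0,0,0],4.9]
    - [-1,[3.3,-2.4,0],0]
    - [-1,[3.3,-2.4,0],0]
    - [-1,[3.3,-2.4,0],0]

```text
time_s: 0.62
ee_pos: [0.2883, -0.3878, 0.248]
tcp_rot: [-180.0, -0.0, 13.4]
contact_force: [1.5, 0.1, -0.2]
opening: 0.998
gripper_force: 0.0
```

Emit:
apply_moves:
  rows:
    - [-1,[3.3,-2.4,0],0]
    - [-1,[3.3,-2.4,0],0]
    - [-1,[3.3,-2.4,0],0]
    - [-1,[3.3,-2.4,0],0]
    - [-1,[3.3,-2.4,0],0]

```text
time_s: 1.03
ee_pos: [0.4213, -0.2315, 0.2483]
tcp_rot: [180.0, -0.0, 13.5]
contact_force: [0.0, -0.3, 0.2]
opening: 0.996
gripper_force: 0.0
```

Emit:
apply_moves:
  rows:
    - [-1,[3.3,-2.4,0],0]
    - [-1,[3.3,-2.4,0],0]
    - [-1,[3.3,-2.4,0],0]
    - [-1,[0,0,0],0]
    - [-1,[0,0,0],0]

```text
time_s: 1.45
ee_pos: [0.5009, -0.1385, 0.2479]
tcp_rot: [-180.0, 0.0, 13.8]
contact_force: [-1.1, -1.1, 0.2]
opening: 1.0
gripper_force: 0.0
```

Run:
```python
from h import *
s=sense();print(s["q"].round(1),s["ee_pos"],s["tcp_rot"],s["time_s"])
c=camera("wrist");cv2.imwrite("pics/w1.png",c["image"][:,:,::-1]);print(np.array(c["T"]).round(3).tolist())
```

```text
[-15.4  14.4  -8.7  67.   -0.  150.8] [ 0.50085754 -0.13846696  0.24785248] [-1.79996790e+02  3.88788611e-02  1.37680803e+01] 1.45
[[0.237, -0.937, -0.257, 0.566], [-0.972, -0.228, -0.063, -0.124], [0.001, 0.264, -0.964, 0.373], [0.0, 0.0, 0.0, 1.0]]
```

View pics/w1.png

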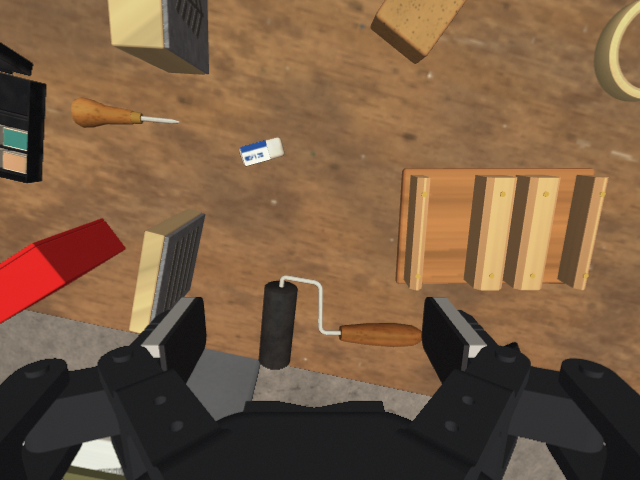

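The wrist view shows the rack from above: base corners (404,169) and (398,282), wide gap at 429–470, narrow gap at 556–575. The thin block's top is at (145,233)–(131,330), the thick block is at the upper left, and the red box is at (0–125,219–320), close to the thin block. I'll refine the fit with these.

Run:
```python
from h import *
c=camera("wrist")
def show(n,M,px,x0):
    p,r=fit([(c,M,np.array(px,float))],x0);print(n,p.round(4),r.round(1).tolist())
show("rack",[[.061,.045,.01],[-.061,.045,.01],[.055,.026,.036],[-.055,.026,.036],[.055,-.049,.036],[-.055,-.049,.036],[.055,-.094,.036],[-.055,-.094,.036]],
 [(404,169),(398,282),(429,177),(423,290),(515,177),(505,290),(556,177),(546,290)],[.51,-.27,14])
show("thin",[[.045,.01,.1],[.045,-.01,.1],[.045,-.01,0],[-.045,.01,.1]],[(145,233),(164,236),(204,213),(131,330)],[.42,-.01,0])
show("thick",[[-.045,-.02,.1],[-.045,.02,.1],[-.045,-.02,0]],[(160,50),(110,43),(209,74)],[.64,.02,13])
def ray(c,uv,z):
    n=cv2.undistortPoints(np.array([[uv]],float),np.array(c["K"]),np.array(c["dist_coeffs"]))[0,0]
    T=np.array(c["T"]);d=T[:3,:3]@[*n,1];return (T[:3,3]+d*(z-T[2,3])/d[2]).round(3)
print("red bottom",ray(c,(105,219),0),ray(c,(125,247),0),"top",ray(c,(36,243),.1),ray(c,(75,268),.1))
S=camera("scene")
for u in[(351,355),(424,346),(470,455),(400,466)]:print(ray(S,(175+u[0]/3,185+u[1]/3),.1))
```

```text
rack [ 0.5126 -0.2768 14.129 ] [[0.5, 0.5], [0.1, 3.1], [2.6, 1.0], [0.3, -0.8], [-1.8, 0.2], [-6.7, -1.5], [6.1, -0.2], [-2.7, -1.9]]
thin [ 0.4244 -0.0216  0.8391] [[-3.8, -1.9], [3.0, 0.6], [0.3, -0.6], [-0.2, 2.8]]
thick [0.643  0.0118 7.9406] [[7.9, -0.7], [-1.3, 0.0], [-0.3, 1.2]]
red bottom [0.438 0.069 0.   ] [0.412 0.046 0.   ] top [0.44  0.068 0.1  ] [0.427 0.037 0.1  ]
[0.437 0.074 0.1  ]
[0.407 0.049 0.1  ]
[0.348 0.113 0.1  ]
[0.374 0.136 0.1  ]
```

Emit:
apply_moves:
  rows:
    - [-1,[3.5,-2.4,0],0]
    - [-1,[3.5,-2.4,0],0]
    - [-1,[3.5,-2.4,0],0]
    - [-1,[3.5,-2.4,0],0]
    - [-1,[3.3,-2.2,0],0]

```text
time_s: 2.02
ee_pos: [0.639, 0.0121, 0.2486]
tcp_rot: [180.0, -0.0, 13.3]
contact_force: [0.7, -0.9, -0.4]
opening: 0.999
gripper_force: 0.0
```

Emit:
apply_moves:
  rows:
    - [-1,[0,0,2],0]
    - [-1,[0,0,2],0]
    - [-1,[0,0,2],0]
    - [-1,[0,0,0],0]
    - [-1,[0,0,0],0]

```text
time_s: 2.43
ee_pos: [0.637, 0.011, 0.1874]
tcp_rot: [-180.0, 0.2, 13.4]
contact_force: [-0.1, -0.3, 0.6]
opening: 1.001
gripper_force: 0.0
```

Run:
```python
from h import *
s=sense();print(s["q"].round(1),s["ee_pos"],s["tcp_rot"],s["time_s"])
c=camera("wrist");cv2.imwrite("pics/w2.png",c["image"][:,:,::-1])
R=cv2.Rodrigues(np.radians([0,0,0.]))[0]
from scipy.spatial.transform import Rotation as Ro
P=s["ee_pos"]
for nm,x,y,a in(("fit",.641,.017,12),):
  a=np.radians(a);M=np.array([[i*.045,j*.02] for i in(1,-1) for j in(1,-1)])
  W=np.c_[x+M[:,0]*np.cos(a)-M[:,1]*np.sin(a),y+M[:,0]*np.sin(a)+M[:,1]*np.cos(a),np.full(4,.1)]
  print(proj(c,W).round())
```

```text
[  1.   27.7   2.6  65.1  -0.  167.6] [0.63698257 0.01101488 0.18740608] [-179.96708193    0.19103808   13.3840458 ] 2.4333
[[270. 171.]
 [339. 173.]
 [271. 313.]
 [334. 314.]]
```

View pics/w2.png

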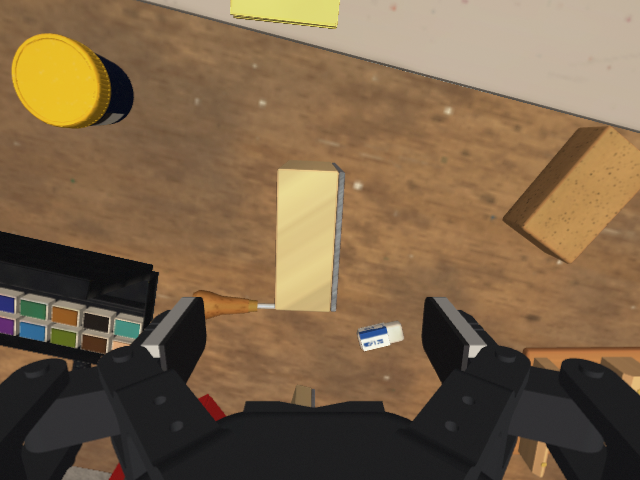

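The block's top, at (277,169)–(335,311), sits between the fingers about 3 mm from the prediction. I'll descend and grip.

Emit:
apply_moves:
  rows:
    - [-1,[0.2,-0.2,3.1],0]
    - [-1,[0.2,-0.2,3.1],0]
    - [-1,[0,0,3],0]
    - [-1,[0,0,3],0]
    - [-1,[0,0,0],0]
  newtons: 50

```text
time_s: 2.9
ee_pos: [0.638, 0.0166, 0.0623]
tcp_rot: [-179.9, 0.4, 13.5]
contact_force: [-1.3, 0.3, -0.9]
opening: 1.0
gripper_force: 0.0
```

Emit:
apply_moves:
  rows:
    - [1,[0,0,0],0]
    - [1,[0,0,0],0]
    - [1,[0,0,0],0]
    - [1,[0,0,0],0]
    - [1,[0,0,0],0]

```text
time_s: 3.32
ee_pos: [0.6437, 0.0173, 0.0694]
tcp_rot: [179.9, -0.3, 13.5]
contact_force: [-0.9, -2.2, 7.3]
opening: 0.469
gripper_force: 49.4
```

Emit:
apply_moves:
  rows:
    - [1,[0,0,0],0]
    - [1,[0,0,0],0]
    - [1,[0,0,0],0]
    - [1,[0,0,0],0]
    - [1,[0,0,0],0]

```text
time_s: 3.73
ee_pos: [0.6437, 0.0173, 0.0694]
tcp_rot: [179.9, -0.3, 13.5]
contact_force: [-0.2, -1.4, 6.7]
opening: 0.467
gripper_force: 49.4
```

Emit:
apply_moves:
  rows:
    - [1,[0,0,-1.5],0]
    - [1,[0,0,-3],0]
    - [1,[0,0,-3.5],0]
    - [1,[0,0,-3.5],0]
    - [1,[0,0,-1.5],0]

```text
time_s: 4.15
ee_pos: [0.6435, 0.0177, 0.2023]
tcp_rot: [179.9, -0.4, 13.5]
contact_force: [1.3, -0.8, -1.2]
opening: 0.465
gripper_force: 50.1
```

Emit:
apply_moves:
  rows:
    - [1,[-1,1.2,0],-0.9]
    - [1,[-2,2.5,0],0]
    - [1,[-2.4,3,0],0]
    - [1,[-2.4,3,0],0]
    - [1,[-2.4,3,0],0]

```text
time_s: 4.57
ee_pos: [0.5732, -0.1317, 0.197]
tcp_rot: [180.0, -0.0, 14.5]
contact_force: [0.3, -0.6, -2.3]
opening: 0.464
gripper_force: 49.9
```

Emit:
apply_moves:
  rows:
    - [1,[-2.4,3,0],0]
    - [1,[-2.4,3,0],0]
    - [1,[-2.4,3,0],0]
    - [1,[-1.6,2,0],0]
    - [1,[-1,1.2,0],0]

```text
time_s: 4.98
ee_pos: [0.5079, -0.2761, 0.1971]
tcp_rot: [179.9, 0.0, 14.2]
contact_force: [-0.2, -0.3, -1.9]
opening: 0.465
gripper_force: 50.0
```

Emit:
apply_moves:
  rows:
    - [1,[0,0,0],0]
    - [1,[0,0,0],0]
    - [1,[0,0,0],0]

```text
time_s: 5.23
ee_pos: [0.5097, -0.2727, 0.1967]
tcp_rot: [-180.0, -0.0, 14.4]
contact_force: [0.2, 0.2, -2.2]
opening: 0.467
gripper_force: 50.0
```

Run:
```python
from h import *
c=camera("wrist");cv2.imwrite("pics/w3.png",c["image"][:,:,::-1])
s=sense();print(s["ee_pos"],s["tcp_rot"],s["opening"])
```

```text
[ 0.50992803 -0.27242263  0.1965687 ] [-1.79984938e+02 -3.24645783e-02  1.44849395e+01] 0.4672174148023604
```

View pics/w3.png

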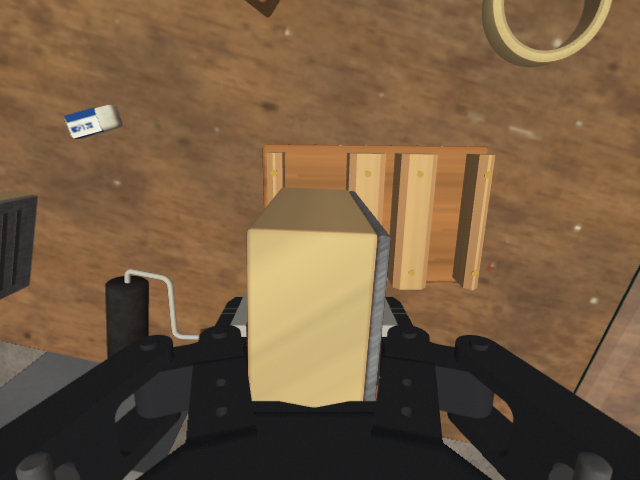

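The block is held upright over the wide slot. The rack's far edge runs (264,149)–(488,150), and the wide gap is at 283–350 at its far end. A quick refit of the rack gives the lateral correction.

Run:
```python
from h import *
c=camera("wrist");s=sense()
M=[[.061,.045,.01],[.061,-.145,.01],[.055,.026,.035],[.055,-.026,.035],[.055,-.094,.035],[-.055,-.094,.035]]
p,r=fit([(c,M,np.array([(264,149),(488,150),(284,153),(355,153),(437,154),(427,289)],float))],[.51,-.27,14]);print(p.round(4),r.round(1).tolist())
# held block from its top & bottom far corners, relative to tcp
P=s["ee_pos"];b=P[2]-.0694
q,r=fit([(c,[[.045,.02,.1+b],[.045,-.02,.1+b],[-.045,.02,.1+b],[.045,.02,b],[.045,-.02,b]],np.array([(248,231),(386,236),(250,401),(287,188),(355,190)],float))],[.51,-.27,14]);print("block",q.round(4),r.round(1).tolist())
a=np.radians(s["tcp_rot"][2]);d=p[:2]-q[:2];print("tool shift cm",100*(d@[np.cos(a),np.sin(a)]),100*(d@[np.sin(a),-np.cos(a)]),"yaw err",p[2]-q[2],P)
```

```text
[ 0.5141 -0.2753 13.7213] [[-0.6, -4.0], [3.7, -2.1], [0.0, 0.7], [-3.4, 1.5], [2.9, 1.6], [-0.5, -0.5]]
block [ 0.5087 -0.2744 12.1868] [[-0.5, -0.3], [9.8, 0.3], [-0.0, 91.3], [-6.7, -1.2], [-0.0, -0.3]]
tool shift cm 0.4953482366211743 0.2218847719096842 yaw err 1.5344877043126672 [ 0.51001972 -0.27226288  0.19648644]
```

Emit:
apply_moves:
  rows:
    - [1,[0.4,0.3,1],0]
    - [1,[0,0,2],0]
    - [1,[0,0,2],0]
    - [1,[0,0,1.7],0]
    - [1,[0,0,0.8],0]

```text
time_s: 5.75
ee_pos: [0.5132, -0.2736, 0.1181]
tcp_rot: [-179.8, 0.2, 14.5]
contact_force: [-0.1, -0.2, -2.5]
opening: 0.468
gripper_force: 50.0
```

Emit:
apply_moves:
  rows:
    - [1,[0,0,0.8],0]
    - [1,[0,0,0.7],0]
    - [1,[0,0,0.5],0]
    - [1,[0,0,0],0]

```text
time_s: 6.08
ee_pos: [0.514, -0.275, 0.1006]
tcp_rot: [-180.0, 0.0, 14.4]
contact_force: [0.2, 0.8, -2.0]
opening: 0.467
gripper_force: 50.0
```

Emit:
apply_moves:
  rows:
    - [1,[0,0,0.6],0]
    - [1,[0,0,0.5],0]
    - [1,[0,0,0.4],0]
    - [1,[0,0,0.2],0]
    - [1,[0,0,0],0]

```text
time_s: 6.5
ee_pos: [0.5138, -0.2751, 0.0838]
tcp_rot: [-180.0, 0.0, 14.4]
contact_force: [-0.7, -0.2, -3.1]
opening: 0.47
gripper_force: 50.0
```

Emit:
apply_moves:
  rows:
    - [1,[0,0,0.2],0]
    - [1,[0,0,0.15],0]
    - [1,[0,0,0],0]
    - [1,[0,0,0],0]

```text
time_s: 6.83
ee_pos: [0.5141, -0.2752, 0.0808]
tcp_rot: [180.0, 0.0, 14.4]
contact_force: [0.3, -0.3, -2.2]
opening: 0.466
gripper_force: 50.0
```

Emit:
apply_moves:
  rows:
    - [1,[0,0,0.1],0]
    - [1,[0,0,0],0]
    - [0,[0,0,0],0]
    - [-0.5,[0,0,0],0]
    - [-1,[0,0,0],0]

```text
time_s: 7.25
ee_pos: [0.5145, -0.2754, 0.0802]
tcp_rot: [180.0, -0.0, 14.4]
contact_force: [0.3, -0.3, 1.1]
opening: 0.77
gripper_force: 0.0
```

Emit:
apply_moves:
  rows:
    - [-1,[0,0,0],0]
    - [-1,[0,0,0],0]
    - [-1,[0,0,0],0]
    - [-1,[0,0,0],0]
    - [-1,[0,0,-1],0]

```text
time_s: 7.67
ee_pos: [0.5127, -0.2745, 0.0884]
tcp_rot: [-179.9, 0.2, 14.4]
contact_force: [-0.5, 0.5, 0.6]
opening: 1.001
gripper_force: 0.0
```

Emit:
apply_moves:
  rows:
    - [-1,[0,0,-3],0]
    - [-1,[0,0,-3.5],0]
    - [-1,[0,0,-3.5],0]
    - [-1,[0,0,-2],0]
    - [-1,[0,0,0],0]

```text
time_s: 8.08
ee_pos: [0.5171, -0.2768, 0.2164]
tcp_rot: [179.6, -0.5, 14.4]
contact_force: [-0.2, -0.1, 0.7]
opening: 1.002
gripper_force: 0.0
```

Run:
```python
from h import *
s=sense();print(s["ee_pos"],s["tcp_rot"],s["q"])
a,b=camera("wrist")["image"],camera("side")["image"]
b=cv2.resize(b[180:380,290:430],(280,400))
cv2.imwrite("pics/w4.png",np.hstack([a[40:440],np.zeros((400,0,3),np.uint8)])[:,100:560,::-1]) if 0 else cv2.imwrite("pics/w4.png",np.hstack([a[:400,120:600],b])[:,:,::-1])
y=np.radians(s["tcp_rot"][2]);d=np.array([.424,-.0185])-s["ee_pos"][:2];print(d)
```

```text
[ 0.51706001 -0.27680603  0.21636974] [179.58011115  -0.45773949  14.42142551] [-2.81624889e+01  2.12932488e+01 -3.38306101e+00  6.47025397e+01
  5.70670397e-04  1.37417766e+02]
[-0.09306001  0.25830603]
```

View pics/w4.png

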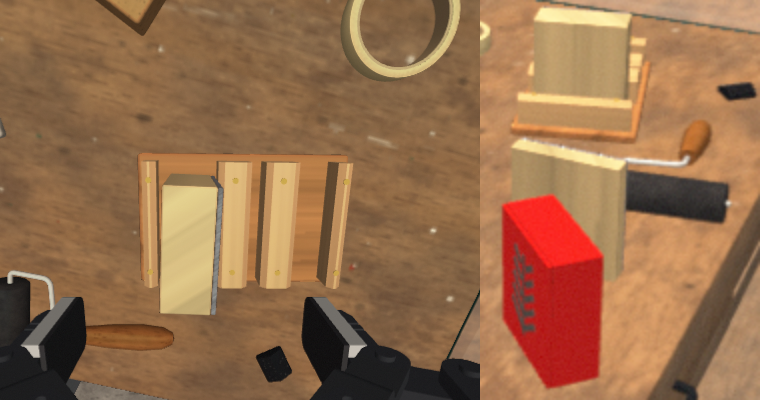

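The thick block stands in the wide slot, roughly centred, and is released; its top is at crop (162–220,180–314). Next is the thin block.

Emit:
apply_moves:
  rows:
    - [-0.4,[0,0,0],7.1]
    - [-0.4,[0,0,0],7.1]
    - [-0.4,[-1.3,-3.6,0],0]
    - [-0.4,[-1.3,-3.6,0],0]
    - [-0.4,[-1.3,-3.7,0],0]

```text
time_s: 8.6
ee_pos: [0.4729, -0.1653, 0.2078]
tcp_rot: [-179.9, 0.2, 0.1]
contact_force: [0.5, 1.5, 0.8]
opening: 0.705
gripper_force: 0.0
```

Emit:
apply_moves:
  rows:
    - [-0.4,[-1.3,-3.7,0],0]
    - [-0.4,[-1.3,-3.7,0],0]
    - [-0.4,[-1.3,-3.7,0],0]
    - [-0.4,[-1.3,-3.7,0],0]
    - [-0.4,[0,0,0],0]

```text
time_s: 9.02
ee_pos: [0.4173, -0.0136, 0.2082]
tcp_rot: [-179.8, 0.4, 0.6]
contact_force: [-0.1, -0.0, -0.8]
opening: 0.702
gripper_force: 0.0
```

Emit:
apply_moves:
  rows:
    - [-0.4,[0,0,1],0]
    - [-0.4,[0,0,0.5],0]
    - [-0.4,[0,0,0],0]
    - [-0.4,[0,0,0],0]

```text
time_s: 9.35
ee_pos: [0.4214, -0.019, 0.1939]
tcp_rot: [-180.0, 0.1, 0.2]
contact_force: [-0.5, -0.2, -0.5]
opening: 0.698
gripper_force: 0.0
```

Run:
```python
from h import *
c=camera("wrist");cv2.imwrite("pics/w5.png",c["image"][:,:,::-1])
s=sense();print(s["ee_pos"],s["tcp_rot"],s["opening"],s["q"].round(1))
W=[[.424+i*.045,-.0185+j*.01,.1] for i in(1,-1) for j in(1,-1)]
print(proj(c,W).round())
```

```text
[ 0.42183471 -0.01912978  0.19431261] [-1.79998454e+02  8.73584837e-02  1.58235538e-01] 0.6995980782774084 [ -2.6   6.9 -26.7  56.5  -0.  177.2]
[[294. 176.]
 [328. 176.]
 [296. 314.]
 [326. 314.]]
```

View pics/w5.png

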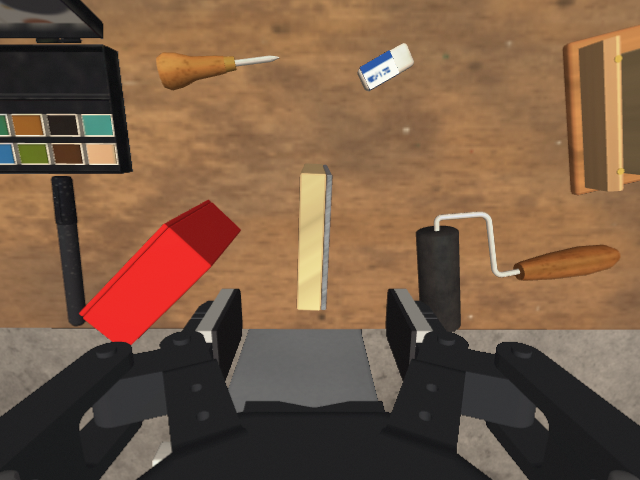

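The thin block's top, at (300,174)–(327,310), is centred between the fingers, and the red box at (80–240,200–345) stays clear of the left finger. Descending to grip.

Emit:
apply_moves:
  rows:
    - [-0.4,[0.4,0.1,2.5],0]
    - [-0.4,[0,0,3.1],0]
    - [-0.4,[0,0,3.1],0]
    - [-0.4,[0,0,2.9],0]
    - [-0.4,[0,0,1],0]

```text
time_s: 9.82
ee_pos: [0.4238, -0.0201, 0.0656]
tcp_rot: [-180.0, 0.3, 0.1]
contact_force: [-0.3, 0.7, -0.1]
opening: 0.696
gripper_force: 0.0
```

Emit:
apply_moves:
  rows:
    - [-0.4,[0,0,0],0]
    - [1,[0,0,0],0]
    - [1,[0,0,0],0]
    - [1,[0,0,0],0]
    - [1,[0,0,0],0]
  newtons: 40

```text
time_s: 10.23
ee_pos: [0.4276, -0.0197, 0.0702]
tcp_rot: [180.0, -0.2, 0.2]
contact_force: [0.8, -0.3, 3.1]
opening: 0.233
gripper_force: 38.7
```

Emit:
apply_moves:
  rows:
    - [1,[0,0,0],0]
    - [1,[0,0,0],0]
    - [1,[0,0,0],0]
    - [1,[0,0,0],0]
    - [1,[0,0,0],0]

```text
time_s: 10.65
ee_pos: [0.4276, -0.0197, 0.0701]
tcp_rot: [180.0, -0.2, 0.2]
contact_force: [0.4, -0.1, 6.7]
opening: 0.228
gripper_force: 39.4
```

Emit:
apply_moves:
  rows:
    - [1,[0,0,-1.5],0]
    - [1,[0,0,-3.5],0]
    - [1,[0,0,-4],0]
    - [1,[0,0,-4],0]
    - [1,[0,0,-2],0]

```text
time_s: 11.07
ee_pos: [0.4277, -0.0196, 0.2234]
tcp_rot: [180.0, -0.3, 0.2]
contact_force: [0.9, 0.4, -1.7]
opening: 0.229
gripper_force: 39.2
```

Emit:
apply_moves:
  rows:
    - [1,[0,0,0],-7]
    - [1,[0,0,0],-7.1]
    - [1,[0.2,2.5,0],0]
    - [1,[0.2,3.7,0],0]
    - [1,[0.2,3.7,0],0]

```text
time_s: 11.48
ee_pos: [0.4563, -0.1143, 0.2191]
tcp_rot: [-180.0, -0.0, 14.5]
contact_force: [0.2, 0.1, 0.1]
opening: 0.229
gripper_force: 39.3
```

Emit:
apply_moves:
  rows:
    - [1,[0.2,3.7,0],0]
    - [1,[0.2,3.7,0],0]
    - [1,[0.2,3.7,0],0]
    - [1,[0.2,3.7,0],0]
    - [1,[0.2,3.7,0],0]

```text
time_s: 11.9
ee_pos: [0.5117, -0.2924, 0.2186]
tcp_rot: [-180.0, 0.0, 14.3]
contact_force: [1.2, 0.7, -1.1]
opening: 0.232
gripper_force: 39.3
```

Emit:
apply_moves:
  rows:
    - [1,[0.2,3.7,0],0]
    - [1,[0.2,3.5,0],0]
    - [1,[0,2.3,0],0]
    - [1,[0,0,0],0]
    - [1,[0,0,0],0]

```text
time_s: 12.32
ee_pos: [0.5389, -0.3828, 0.2178]
tcp_rot: [-179.9, 0.0, 14.2]
contact_force: [1.1, 0.7, -1.1]
opening: 0.228
gripper_force: 39.4
```

Emit:
apply_moves:
  rows:
    - [1,[0,0,0],0]
    - [1,[0,0,0],0]

```text
time_s: 12.48
ee_pos: [0.5388, -0.3805, 0.2187]
tcp_rot: [-179.9, 0.0, 14.4]
contact_force: [-0.5, 0.4, -1.3]
opening: 0.232
gripper_force: 39.4
```

Run:
```python
from h import *
c=camera("wrist");cv2.imwrite("pics/w6.png",c["image"][:,:,::-1])
s=sense();P=s["ee_pos"];print(P,s["tcp_rot"],s["opening"])
y=np.radians(s["tcp_rot"][2]);d=np.array([.541,-.3825])-P[:2]
print("tool",100*(d@[np.cos(y),np.sin(y)]),100*(d@[np.sin(y),-np.cos(y)]))
```

```text
[ 0.53893234 -0.38046965  0.2189713 ] [-1.79955941e+02  2.04386576e-02  1.43917860e+01] 0.22963164115465673
tool 0.14981328106045527 0.24805572687525393
```

View pics/w6.png

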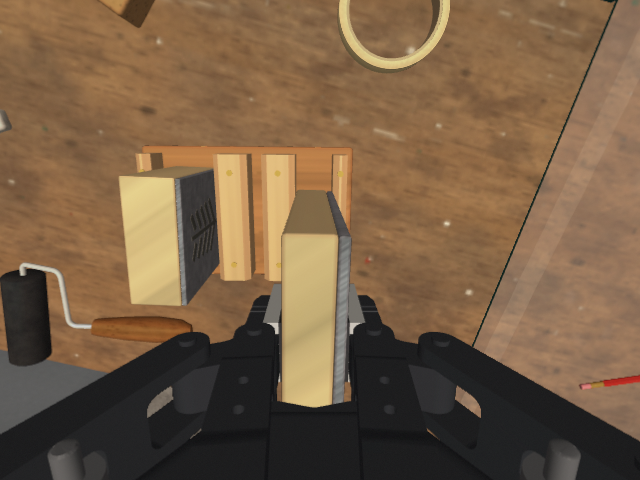

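The thin block hangs over the narrow slot, with slot edges at 295 and 334 (row 153) and the block's bottom far edge at 296–329 (row 191). I'll convert that to a lateral offset.

Run:
```python
from h import *
c=camera("wrist");s=sense();P=s["ee_pos"];a=np.radians(14.4)
def ray(uv,z):
    n=cv2.undistortPoints(np.array([[uv]],float),np.array(c["K"]),np.array(c["dist_coeffs"]))[0,0]
    T=np.array(c["T"]);d=T[:3,:3]@[*n,1];q=T[:3,3]+d*(z-T[2,3])/d[2];d=q[:2]-P[:2]
    return (1000*np.array([d@[np.cos(a),np.sin(a)],d@[np.sin(a),-np.cos(a)]])).round(1)
b=P[2]-.0701
for n,uv,z in(("slotL",(295,153),.036),("slotR",(334,153),.036),("blkL",(296,191),b),("blkR",(329,191),b),("blktopL",(282,234),b+.1),("blktopR",(349,237),b+.1),("baseR",(352,149),.01),("w3R near",(297,190),.036)):print(n,ray(uv,z))
```

```text
slotL [ 58.3 -14.2]
slotR [58.3 18. ]
blkL [41.7 -8.4]
blkR [41.6  9.4]
blktopL [43.  -7.5]
blktopR [42.2 10.7]
baseR [61.  35.4]
w3R near [ 27.8 -13. ]
```

Emit:
apply_moves:
  rows:
    - [1,[0.5,0.15,2],0]
    - [1,[0,0,3],0]
    - [1,[0,0,2.5],0]
    - [1,[0,0,1.5],0]
    - [1,[0,0,1],0]

```text
time_s: 13.0
ee_pos: [0.5432, -0.3802, 0.1167]
tcp_rot: [-179.8, 0.1, 14.4]
contact_force: [0.8, -0.4, -1.8]
opening: 0.232
gripper_force: 39.4
```

Emit:
apply_moves:
  rows:
    - [1,[0,0,0.6],0]
    - [1,[0,0,0.6],0]
    - [1,[0,0,0.5],0]
    - [1,[0,0,0.3],0]
    - [1,[0,0,0],0]

```text
time_s: 13.42
ee_pos: [0.5446, -0.3821, 0.0989]
tcp_rot: [180.0, -0.0, 14.3]
contact_force: [0.2, -0.6, -1.7]
opening: 0.228
gripper_force: 39.4
```

No contact with the walls, so I'm lowering the last 18 mm.

Emit:
apply_moves:
  rows:
    - [1,[0,0,0.6],0]
    - [1,[0,0,0.5],0]
    - [1,[0,0,0.4],0]
    - [1,[0,0,0.2],0]
    - [1,[0,0,0],0]

```text
time_s: 13.83
ee_pos: [0.544, -0.3817, 0.0809]
tcp_rot: [-179.9, 0.1, 14.3]
contact_force: [0.2, -0.9, -1.1]
opening: 0.226
gripper_force: 39.4
```

Emit:
apply_moves:
  rows:
    - [1,[0,0,0.1],0]
    - [1,[0,0,0],0]
    - [0.3,[0,0,0],0]
    - [0.1,[0,0,0],0]
    - [-0.3,[0,0,0],0]

```text
time_s: 14.25
ee_pos: [0.5449, -0.3823, 0.0814]
tcp_rot: [180.0, -0.0, 14.3]
contact_force: [-0.0, 0.9, 1.0]
opening: 0.579
gripper_force: 0.0
```

Emit:
apply_moves:
  rows:
    - [-0.3,[0,0,0],0]
    - [-0.3,[0,0,0],0]
    - [-0.3,[0,0,-1],0]
    - [-0.3,[0,0,-3],0]
    - [-0.3,[0,0,-3],0]

```text
time_s: 14.67
ee_pos: [0.5433, -0.3812, 0.1506]
tcp_rot: [-179.8, 0.1, 14.3]
contact_force: [-0.0, -0.5, 0.8]
opening: 0.648
gripper_force: 0.0
```

Emit:
apply_moves:
  rows:
    - [-0.3,[0,0,-3.5],0]
    - [-0.3,[0,0,-3.5],0]
    - [-0.3,[0,0,-1],0]
    - [-0.3,[0,0,0],0]
    - [-0.3,[0,0,0],0]

```text
time_s: 15.08
ee_pos: [0.5447, -0.3822, 0.2315]
tcp_rot: [179.9, -0.1, 14.3]
contact_force: [-0.1, 1.0, -0.6]
opening: 0.649
gripper_force: 0.0
```

Run:
```python
from h import *
s=sense();print(s["ee_pos"],s["tcp_rot"],s["contact_force"],s["opening"])
a,b=camera("wrist")["image"],camera("side")["image"]
b=cv2.resize(b[150:330,280:420],(311,400))
cv2.imwrite("pics/w7.png",np.hstack([a[60:460,40:520],b])[:,:,::-1])
```

```text
[ 0.5447236  -0.38222853  0.23148088] [ 1.79928079e+02 -6.10620034e-02  1.43230999e+01] [-0.13279678  1.00633782 -0.59648613] 0.649168109976732
```

View pics/w7.png

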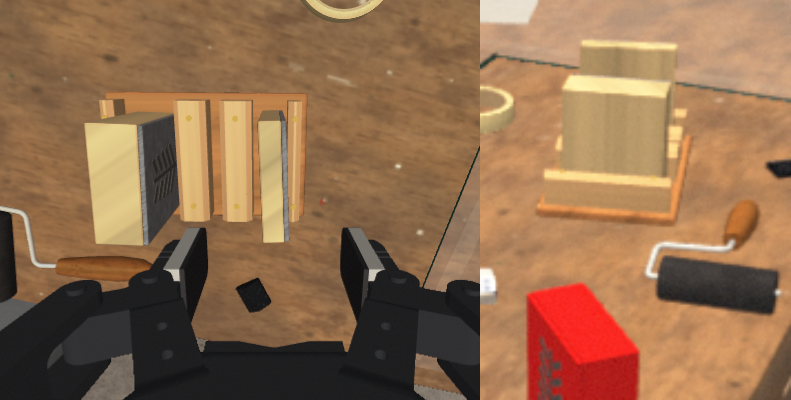

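Both blocks stand upright in their slots: the thick one at (85–180,115–243) in the wide slot and the thin one at (258–289,110–242) in the narrow slot. The gripper is clear, so I'm handing the job in.

```bash
python3 -c "
from station import *
print(job_done())"
```

```text
the job is handed in; nothing more can be done
None
```

I racked and released both blocks, the thick one in the wide slot and the thin one in the narrow slot, and handed the job in at about 15 s; the hand-in reported no verdict, but the last pictures show both upright and roughly centred.

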